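# Roll a roller core into its vee cradle, home it and clamp it

### The job

The aluminium roller waits on the ledge of the plywood cradle: roll it, never lifting it, over the edge into the vee and let it settle and centre itself, then slide it gently along the vee until it is home against the end stop. Last, swing the clamp arm over the roller and press it down until its rubber pad bears firmly on the top, hard enough to hold but not so hard that the thin tube is marked. Leave the other things on the bench alone.

Things in the scene. Friction and masses are not known exactly. Their poses are not given: they have to be found in the camera images.
- cradle: Plywood roller cradle screwed to the bench, base 276 x 186 x 12 mm. Origin on the bench under the vee's bottom line; x = rolling direction from the ledge across the vee, y along the vee, z up. The roller rests on two cheeks, 22 mm thick, at y = -45 and +45 mm; between them it is open down to the base but for cross bars up to 42 mm high
- ledge_edge (a point): Middle of the edge where the level ledge ends and the vee begins: x = -38, y = 0, 54 mm above the bench (axes as the cradle's). The ledge runs back to x = -155 mm, then a rear lip, 12 mm higher, to -165. A roller on the ledge has its axis 99 mm above the bench; once its axis has passed the edge it drops into the vee by itself
- vee_seat (a point): Where the centre of the seated and home roller lies: x = 0, y = 0, 79.6 mm above the bench, 45 mm from both flanks (axes as the cradle's). The vee has 90 degrees, its bottom 16 mm above the bench, its far flank rises to 66 mm at x = 50 mm
- roller_center (a point): Centre of the roller: bare thin aluminium tube with closed flat ends, 90 mm diameter (too wide for most grippers), 160 mm long, 0.35 to 0.8 kg. Its y axis is the tube's axis; x and z turn as it rolls. Starts on the ledge, at x -105 to -70, y +14 to +32 mm in the cradle frame, up to 0.1 rad askew. Seated in the vee, it slides lengthwise with some 2 to 10 N of friction
- end_stop: Upright steel plate with a rubber buffer, 54 mm wide, its top 96 mm above the bench, at the -y end of the vee. Origin at the middle of the lower edge, 12 mm above the bench, in the buffer's face, which meets the roller's end and looks to the cradle's +y. The home roller touches it: its centre is then 80 mm from it. The rubber gives 1 mm for each 15 N; over 30 N is too hard
- clamp: Hold-down clamp on the cradle: a foot at x = 78, y = 0 mm (origin in its centre, 12 mm above the bench, axes as the cradle's), a turning steel pillar, top 224 mm above the bench, on it a sliding grey arm reaching 78 mm out, under its end a spindle with a rubber pad 26 mm across. The pad should bear on the roller with 12 N: under 8 N when let go is loose, over 18 N marks it
- clamp_pillar (a joint): Swing of the clamp about its pillar, rad. 0: the arm points to the cradle's -x, its pad over the middle of the vee; positive: swung towards the cradle's -y, off the roller. Range -0.6 to 1.8; turns easily, stays where it is left; starts at 1.0 to 1.5
- clamp_arm (a joint): Height of the sliding arm on its pillar, m, up positive, range -0.012 to 0.058, starts at 0.042 to 0.054. Pushed with 4 N it slides down; it keeps by friction what it was pressed to, up to 14 N. The pad meets the seated roller somewhere from 0 to 0.030: how far the spindle is screwed out is not known and must be felt. The rubber then gives 1 mm for each 16 N
- clamp_grip (a point): Centre of the grip post: upright black cylinder, 24 mm diameter, 39 mm high, standing on a round shoulder, 44 mm across and 6 mm thick, fixed on top of the clamp arm's end straight above the pad. The post's centre is 186 mm above the bench when the arm is at 0. z is up; x points from the post to the pillar
- ink_pot_center (a point): Bystander: closed ink pot with blue cap, 58 mm diameter, 64 mm high; centre, half-way up
- tape_roll_center (a point): Bystander: roll of blue tape lying flat, 80 mm diameter, 36 mm high; centre, half-way up
- marker_center (a point): Bystander: marker pen lying on the bench, 141 x 18 x 20 mm, long along its x; centre, half-way up

How it is judged:
On the way, in this order (a step that is already met when the one before it is completed fails the run):
1. the roller has rolled into the vee and lies centred and still in it, not yet clamped (x of roller_center in the frame of cradle between -0.004 and 0.004 m and z of roller_center in the frame of cradle below 0.084 m and angle between the y axis of roller_center and the y axis of cradle, either way round below 0.05 rad and linear speed of roller below 0.02 m/s and contact force between clamp and roller below 0.5 N), for 0.2 s.
2. the roller is home against the end stop, not yet clamped (y of roller_center in the frame of cradle below 0.002 m and z of roller_center in the frame of cradle below 0.084 m and contact force between clamp and roller below 0.5 N), for 0.1 s.
At the end, for the whole second after the job is handed in: The roller lies still in the vee: centred within 3 mm across it, parallel to it within 0.03 rad, its end within 2 mm of the end stop; the clamp arm is over it (within 0.25 rad of square) and its pad presses on it with 8 to 18 N after release (x of roller_center in the frame of cradle between -0.003 and 0.003 m and y of roller_center in the frame of cradle below 0.002 m and z of roller_center in the frame of cradle below 0.083 m and angle between the y axis of roller_center and the y axis of cradle, either way round below 0.03 rad and value of joint clamp_pillar between -0.25 and 0.25 rad and contact force between clamp and roller between 8 and 18 N and linear speed of roller below 0.01 m/s); the robot touches nothing.
It fails at once if the roller is lifted off the ledge or the vee instead of rolled (z of roller_center in the frame of cradle above 0.112 m).
It fails at once if the roller is rammed against the end stop (over 30 N) (contact force between roller and end_stop above 30 N).
It fails at once if the clamp marks the tube (over 18 N) (contact force between clamp and roller above 18 N).
It fails at once if the ink pot, the tape roll or the marker is disturbed (moved over 20 mm) (distance of any of ink_pot_center, tape_roll_center, marker_center from where it was at the start of the episode above 0.02 m).
It also fails if it takes over 66 s, if anything falls off the work surface, if the arm or the gripper's body presses on something with over 40 N, if the wrist force passes 120 N, or if a joint passes its speed limit or range.

### The arm

A 6-joint arm with a two-finger parallel gripper is mounted at the origin on the work surface; the furniture and walls round the work are solid. World frame = base frame: x ahead of the robot, y to its left, z up, the work surface at z = 0. Lengths are in m, angles in rad, forces in N, time in s.
With the tool pointing down it reaches from about 0.35 to 0.925 m from the base axis. Payload 6.4 kg.
Tool frame: the origin (TCP) lies midway between the tips of the shut fingers; the grasp point (between the pads) lies 19 mm behind it; z points along the fingers, x is the direction in which the jaws open and shut, and the axes are right-handed (so a half turn about z gives the same grasp; the last joint's range is limited). The gripper opens to 94 mm and grips with 3 to 60 N. Pads are 16 mm wide; open, the fingers measure 119 mm over their backs; the gripper's body (75 mm by 177 mm) begins 78 mm behind the grasp point.
Start: joints at [0.967, 0.245, 1.558, -0, 1.339, -0.174], TCP at [0.271, 0.591, 0.205] pointing down, gripper open.
Joint ranges: [-3.13, 3.13], [-1.02, 2.26], [0.13, 2.54], [-0.95, 4.09], [0.21, 2.88], [-2.74, 2.74]. Speed limits (rad/s): [2.57, 2.57, 3.14, 3.14, 3.14, 3.14].

### API

Orientations are given as a unit quaternion [w, x, y, z].
In Python, from bench import env, jaws, kin, readout, viewer, order gives the robot as it stands. Calls block until the motion is done:
- env.reach(position, orientation): joint-space move of the TCP to a pose.
- env.move_straight(position, rotation=None, feed=0.15): straight line of the TCP; rotation=None keeps the orientation; feed is the mean speed in m/s.
- env.movej(angles): joint-space move.
- jaws.open_gripper() and jaws.grab(grasp_force=None): open the fingers fully, or close them until they stop; grasp_force is the grip in N (None keeps the last).
- env.sleep(seconds).
- kin.inverse_kinematics(position, orientation): joint angles nearest the present ones, or None.
- readout.get_state(): the state.
- viewer.camera(name): name is "side" or "top" or "wrist"; returns (picture, depth): 480x640x3 uint8, red, green, blue; 480x640 float32, m along the optical axis (not along the pixel's ray), 0 where there is no reading.
- viewer.camera_params(name): a dict with "fovy" (degrees; the focal length in pixels is half the picture's height over the tangent of half this angle, whatever the lens; pixels are square), "cx", "cy" (the principal point, pixels), "R" (3x3) and "t" (3): a world point X has camera coordinates R X + t. Camera axes: x right, y down, z forward; pixel columns grow to the right and rows downward; lengths in m; the calibration is good to about 2 mm. A picture is of the moment at which its call begins: read the wrist's pose just before it. camera_params takes no time and is no camera call; for the wrist camera it gives the pose at the moment of the call.
A pose or a line that the arm cannot do raises env.MotionError and nothing moves.
- order.close_job(): hands the job in, once; it reports no verdict.
The state is a dict: "t": time; "joint_pos": joint angles; "qd": joint speeds; "joint_torque": joint torques, N m; "position": TCP position; "tcp_rot": TCP orientation; "force": force on the tool from outside, world axes, zero at the start; "moment": the same for the moment, N m; "width": opening from 0.0 (shut) to 1.0 (fully open).
Only numpy, scipy, OpenCV 4.12 (cv2) and the standard library are available. Lean on these libraries where they do the work, as an engineer would, in place of code of your own. Each camera call takes 0.05 s, during which the arm holds its last target. There are 200 camera calls.

## Working session

There is one attempt and no reset: what is moved stays moved. The work goes in short steps, each a Python script; the robot and the scene stay as the last script left them, time stands still between calls to the robot, and variables do not carry over. Pictures are saved under pics/ and viewed, about 8 in all and at most 12, crops included, and the job is handed in when it is done.

```bash
ls; mkdir -p pics; python3 - <<'E'
from bench import env, jaws, kin, readout, viewer, order
import cv2,numpy as np
for n in ("top","side"):
    p,d=viewer.camera(n); cv2.imwrite(f"pics/{n}0.png",p[:,:,::-1]); np.save(f"pics/{n}0.npy",d)
    c=viewer.camera_params(n); print(n,c)
s=readout.get_state(); print({k:np.round(v,3) for k,v in s.items()})
E
```

```text
pics
top {'fovy': 47.07598838377875, 'cx': 332.13939850222977, 'cy': 237.21899087116776, 'R': array([[-0.01879731, -0.99965217, -0.01849884],
       [-0.99902911,  0.01951648, -0.03949621],
       [ 0.0398435 ,  0.01773845, -0.99904847]]), 't': array([0.3573272 , 0.48989117, 0.93759373])}
side {'fovy': 49.60310089713123, 'cx': 324.0310145811869, 'cy': 241.98427470791935, 'R': array([[-0.99519686, -0.09373131,  0.02824275],
       [-0.06480564,  0.41457047, -0.90770675],
       [ 0.07337194, -0.9051772 , -0.41865355]]), 't': array([0.55232047, 0.00650827, 1.1709708 ])}
{'t': np.float64(0.1), 'joint_pos': array([ 0.967,  0.246,  1.559, -0.   ,  1.339, -0.174]), 'qd': array([-0.   , -0.003, -0.001, -0.002,  0.004,  0.001]), 'joint_torque': array([ 1.0000e-03, -4.1691e+01, -3.1553e+01,  6.9000e-02,  3.1000e-02,
       -0.0000e+00]), 'position': array([0.271, 0.59 , 0.204]), 'tcp_rot': array([ 0.   ,  0.842,  0.54 , -0.001]), 'force': array([ 0.178, -0.834, -0.36 ]), 'moment': array([-0.011,  0.01 ,  0.092]), 'width': np.float64(1.001)}
```

View pics/top0.png

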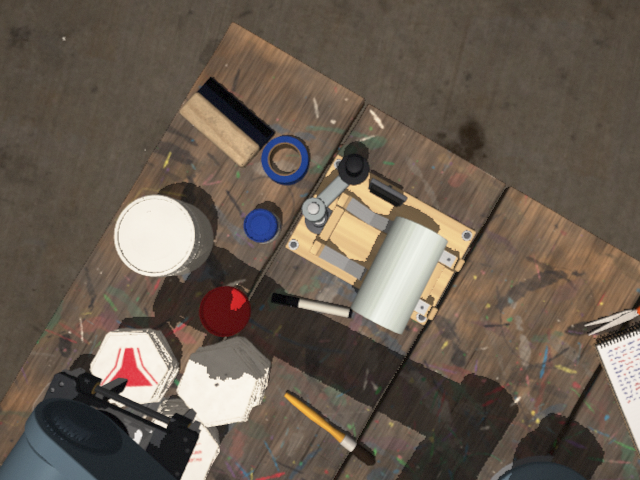

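View pics/side0.png

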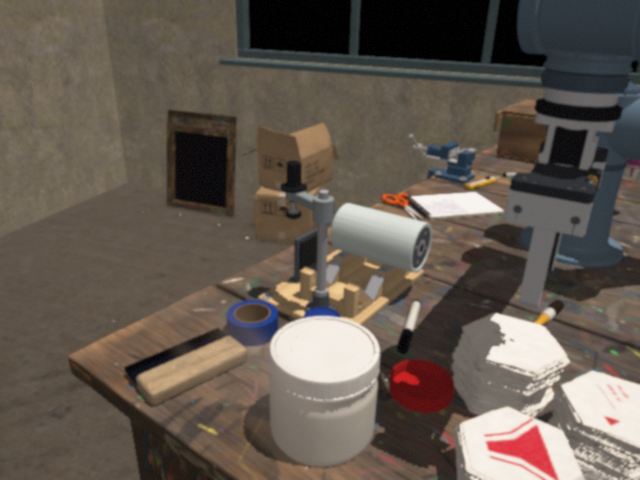

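The top view shows the cradle with the pillar top near (315,208), the grip post at (353,165), the end stop at (388,190) and the roller centred near (402,275). The pot is at (261,225), the tape at (285,160) and the marker at (312,305). Cradle +x points image-left and slightly up, and -y points image-up. Next I'll enlarge the view and build a height map.

```bash
cat > h.py <<'E'
import numpy as np, cv2
from bench import env, jaws, kin, readout, viewer, order
def cloud(d,c):
    f=240/np.tan(np.radians(c["fovy"])/2)
    v,u=np.mgrid[0:480,0:640]
    P=np.stack([(u-c["cx"])*d/f,(v-c["cy"])*d/f,d],-1)
    return (P-c["t"])@c["R"]
E
python3 - <<'E'
from h import *
p=cv2.imread("pics/top0.png"); d=np.load("pics/top0.npy"); c=viewer.camera_params("top")
W=cloud(d,c); np.save("pics/W.npy",W)
x0,y0,x1,y1=250,130,490,340
im=cv2.resize(p[y0:y1,x0:x1],None,fx=3.2,fy=2.8*3.2/2.8,interpolation=cv2.INTER_CUBIC)
im=im[:600*1]
Z=np.clip(W[y0:y1,x0:x1,2]/0.25*255,0,255).astype(np.uint8)
im=cv2.resize(p[y0:y1,x0:x1],None,fx=2.8,fy=2.8,interpolation=cv2.INTER_CUBIC)
cv2.imwrite("pics/crop1.png",im)
for u,v in [(315,208),(353,165),(388,190),(402,275),(261,225),(293,244),(467,235),(421,318),(350,215),(330,185),(300,330),(500,250),(440,280),(320,250)]:
    print(u,v,np.round(np.median(W[v-1:v+2,u-1:u+2].reshape(-1,3),0),4))
E
```

```text
315 208 [0.5278 0.3665 0.2257]
353 165 [0.5805 0.3148 0.2504]
388 190 [0.5654 0.2574 0.1018]
402 275 [0.4334 0.2432 0.144 ]
261 225 [0.5171 0.4632 0.0608]
293 244 [0.4862 0.4152 0.0168]
467 235 [0.4957 0.1174 0.0182]
421 318 [0.356  0.1992 0.0179]
350 215 [0.5345 0.3163 0.0126]
330 185 [0.5612 0.3461 0.2045]
300 330 [ 3.37e-01  4.07e-01 -1.00e-04]
500 250 [0.4693 0.0565 0.0015]
440 280 [0.4196 0.1643 0.0114]
320 250 [0.4741 0.3672 0.0637]
```

View pics/crop1.png

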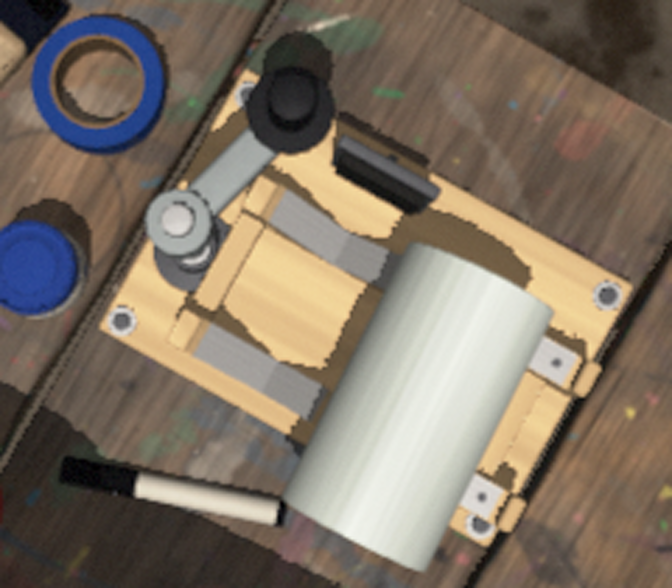

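The crop shows the base screws at full-image (293.2,244.3), (466.8,235.4), (421.4,316.8) and (338.2,163.2). The roller is on the ledge, slightly askew, and the marker's tip lies close to its +y end.

```bash
cat >> h.py <<'E'
def pix(u,v,z,c):
    f=240/np.tan(np.radians(c["fovy"])/2); R,t=c["R"],c["t"]
    o=-R.T@t; r=R.T@np.array([(u-c["cx"])/f,(v-c["cy"])/f,1])
    return o+r*(z-o[2])/r[2]
def fitroller(P,z,r=0.045):
    """P: world points on the upper skin; axis height z. returns axis pt nearest centroid, dir (xy)"""
    from scipy.optimize import least_squares
    m=P.mean(0)
    def res(q):
        a=q[0]; n=np.array([-np.sin(a),np.cos(a)])
        s=(P[:,:2]-m[:2])@n-q[1]
        return np.hypot(s,P[:,2]-z-q[2])-r
    U=np.linalg.svd(P[:,:2]-m[:2],full_matrices=False)[2][0]
    q=least_squares(res,[np.arctan2(U[1],U[0]),0,0],loss="soft_l1",f_scale=.002).x
    a=q[0]; d=np.array([np.cos(a),np.sin(a)]); n=np.array([-d[1],d[0]])
    s=(P[:,:2]-m[:2])@d
    lo,hi=np.percentile(s,[.5,99.5])
    return m[:2]+n*q[1]+d*(lo+hi)/2, d, hi-lo, q[2]
E
python3 - <<'E'
from h import *
c=viewer.camera_params("top"); W=np.load("pics/W.npy")
A,B,C,D=[pix(u,v,.015,c)[:2] for u,v in [(293.2,244.3),(466.8,235.4),(421.4,316.8),(338.2,163.2)]]
# A=(+x,+y) B=(-x,-y) C=(-x,+y) D=(+x,-y)
ex=((A-C)+(D-B)); yaw1=np.arctan2(ex[1],ex[0]); ey=(A-D)+(C-B); yaw2=np.arctan2(ey[1],ey[0])-np.pi/2
cen=(A+B+C+D)/4; print("yaws",yaw1,yaw2,"cen",cen,[np.linalg.norm(q) for q in (A-C,D-B,A-D,C-B)])
yaw=(yaw1+yaw2)/2; ex=np.array([np.cos(yaw),np.sin(yaw)]);ey=np.array([-ex[1],ex[0]])
print("origin if centre x=-27:",cen+.027*ex)
# pillar top
def med(u,v,zlo,zhi,rad=12):
    S=W[v-rad:v+rad,u-rad:u+rad].reshape(-1,3); S=S[(S[:,2]>zlo)&(S[:,2]<zhi)]; 
    (a,b),r=cv2.minEnclosingCircle((S[:,:2]*1000).astype(np.float32)); return np.array([a,b])/1000,r,S[:,2].mean(),len(S)
print("pillar",med(315,208,.218,.24)); print("post",med(353,165,.24,.26))
pl=med(315,208,.218,.24)[0]; print("origin from pillar",pl-.078*ex)
for n,(u,v) in dict(pot=(261,225),tape=(285,160)).items(): print(n,pix(u,v,.05,c))
m=np.zeros((480,640),bool); m[200:345,340:460]=1
S=W[m]; S=S[(S[:,2]>.112)&(S[:,2]<.16)]
pc,d,L,dz=fitroller(S,.099); O=cen+.027*ex
if d@ey<0:d=-d
print("roller",pc,L,dz,"in cradle",(pc-O)@ex,(pc-O)@ey,"skew",np.arctan2(d@-ex,d@ey))
e=W[175:205,365:410].reshape(-1,3); e=e[(e[:,2]>.085)&(e[:,2]<.11)]; q=(e[:,:2]-O)@np.c_[ex,ey]; print("stop",np.percentile(q,[2,50,98],0))
E
```

```text
yaws 1.0366809772802803 1.0424508552398826 cen [0.49076664 0.26627578] [np.float64(0.2520284663220631), np.float64(0.25346967716163316), np.float64(0.16036490668714895), np.float64(0.15962601597351853)]
origin if centre x=-27: [0.50444469 0.28955476]
pillar (array([0.52774237, 0.36895779]), 7.8449530601501465, np.float64(0.2239792288680045), 108)
post (array([0.5816947 , 0.31297473]), 11.920801162719727, np.float64(0.2490597112131656), 270)
origin from pillar [0.48822799 0.30170741]
pot [0.51782385 0.4651705  0.05      ]
tape [0.62574185 0.42350818 0.05      ]
roller [0.43269312 0.24333484] 0.15822040733811832 -0.0001810244938657554 in cradle -0.07619905037763038 0.0384483286036061 skew 0.04389859816896917
stop [[-0.02727644 -0.07407513]
 [ 0.00252732 -0.06690623]
 [ 0.03200756 -0.05956126]]
```

Pillar, end stop and roller all agree on one cradle pose: origin (0.488,0.302), yaw 1.040. The base is offset 20 mm in y. The roller is at x=-0.078, y=0.018, with skew 0.044. I'll now push it with the two open fingers, jaws along the cradle's y.

```bash
cat >> h.py <<'E'
YAW=1.0396; O=np.array([0.4882,0.3017]); EX=np.array([np.cos(YAW),np.sin(YAW)]); EY=np.array([-EX[1],EX[0]])
def cr(x,y,z): return [*(O+x*EX+y*EY),z]
def tocr(p): return np.r_[(np.array(p[:2])-O)@EX,(np.array(p[:2])-O)@EY,p[2]]
def dq(a): return [0,np.cos(a/2),np.sin(a/2),0]   # tool down, jaw axis at world angle a
def F(n=6):
    f=[]
    for _ in range(n): f.append(readout.get_state()["force"]); env.sleep(.01)
    f=np.mean(f,0); return np.r_[f[:2]@EX,f[:2]@EY,f[2]]
def snap(name,cam,box,s):
    p,d=viewer.camera(cam); x0,y0,x1,y1=box
    cv2.imwrite(f"pics/{name}.png",cv2.resize(p[y0:y1,x0:x1,::-1],None,fx=s,fy=s,interpolation=cv2.INTER_CUBIC))
    return cloud(d,viewer.camera_params(cam))
E
python3 - <<'E'
from h import *
p=readout.get_state()["position"]
env.move_straight([p[0],p[1],.33],feed=.3)
a=YAW-np.pi/2
print(kin.inverse_kinematics(cr(-.155,.018,.33),dq(a)),kin.inverse_kinematics(cr(-.155,.018,.082),dq(a)))
env.reach(cr(-.155,.018,.30),dq(a))
env.move_straight(cr(-.155,.018,.082),feed=.15)
f0=F(); 
env.move_straight(cr(-.127,.018,.082),feed=.06); print(F()-f0)
env.move_straight(cr(-.115,.018,.082),feed=.02); print(F()-f0, tocr(readout.get_state()["position"]),readout.get_state()["t"])
snap("a1","top",(250,100,490,340),2.4)
E
```

```text
[ 1.58841524e-01 -3.72586730e-01  1.92276995e+00 -4.44089210e-16
  1.59140944e+00  6.90037851e-01] [ 1.58841524e-01 -1.24574958e-01  2.18943328e+00 -4.44089210e-16
  1.07673433e+00  6.90037851e-01]
[-0.04934679 -0.26086253 -0.04527045]
[ 0.10934849  0.00666076 -0.40428721] [-0.1150591   0.0180578   0.08194016] 5.375
```

View pics/a1.png

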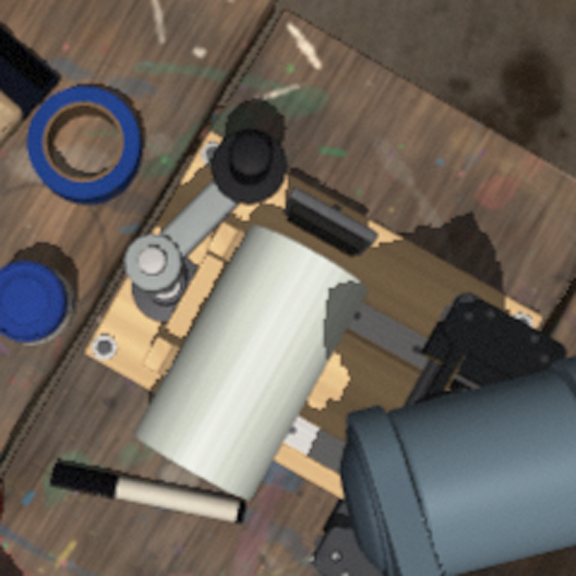

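The roller rolled ahead off a light touch and is now lying in the vee, with its axis running from about crop (305,255) to (200,465). There is still a gap to the end stop at (330,222). I'll back off and measure it.

```bash
cat >> h.py <<'E'
def roller():
    p,d=viewer.camera("top"); W=cloud(d,viewer.camera_params("top")).reshape(-1,3)
    c=np.c_[(W[:,:2]-O)@EX,(W[:,:2]-O)@EY]
    S=W[(abs(c[:,0])<.036)&(c[:,1]>-.078)&(c[:,1]<.13)&(W[:,2]>.093)&(W[:,2]<.135)]
    pc,dd,L,dz=fitroller(S,.0796)
    if dd@EY<0: dd=-dd
    return np.round([(pc-O)@EX,(pc-O)@EY,dz,np.arctan2(dd@-EX,dd@EY),L],4)
E
python3 - <<'E'
from h import *
env.move_straight(cr(-.135,.018,.082),feed=.1)
env.move_straight(cr(-.135,.018,.26),feed=.25)
print(roller(),readout.get_state()["t"])
E
```

```text
[ 1.000e-04  1.910e-02 -2.000e-04 -9.000e-04  1.584e-01] 6.6833
```

```bash
python3 - <<'E'
from h import *
jaws.grab(20)
env.reach(cr(0,.15,.24),dq(YAW))
env.move_straight(cr(0,.15,.065),feed=.2)
env.move_straight(cr(0,.118,.065),feed=.06)
f0=F(10); print("t",readout.get_state()["t"])
y=.118; log=[]
c0=None
while y>.078:
    y-=.001; env.move_straight(cr(0,y,.065),feed=.02)
    f=F(3)-f0; log.append((round(y,4),round(f[1],1),round(f[0],1),round(f[2],1)))
    if f[1]>2 and c0 is None: c0=y
    if f[1]>11 or (c0 is not None and c0-y>.0165): break
print(log,c0,readout.get_state()["t"]); print(roller())
E
```

```text
t 10.975
[(0.117, np.float64(0.0), np.float64(0.1), np.float64(0.1)), (0.116, np.float64(-0.6), np.float64(-0.0), np.float64(0.2)), (0.115, np.float64(-0.4), np.float64(-0.2), np.float64(0.1)), (0.114, np.float64(0.2), np.float64(0.2), np.float64(0.0)), (0.113, np.float64(0.0), np.float64(0.1), np.float64(0.0)), (0.112, np.float64(0.1), np.float64(0.3), np.float64(0.3)), (0.111, np.float64(-0.2), np.float64(-0.0), np.float64(-0.6)), (0.11, np.float64(0.0), np.float64(0.5), np.float64(0.3)), (0.109, np.float64(4.9), np.float64(0.5), np.float64(2.5)), (0.108, np.float64(8.4), np.float64(-0.4), np.float64(3.9)), (0.107, np.float64(8.4), np.float64(0.0), np.float64(4.0)), (0.106, np.float64(8.9), np.float64(-0.3), np.float64(4.3)), (0.105, np.float64(9.0), np.float64(0.0), np.float64(4.5)), (0.104, np.float64(9.2), np.float64(-0.2), np.float64(4.5)), (0.103, np.float64(9.2), np.float64(-0.3), np.float64(4.8)), (0.102, np.float64(9.0), np.float64(0.1), np.float64(4.6)), (0.101, np.float64(9.8), np.float64(-0.3), np.float64(4.7)), (0.1, np.float64(9.1), np.float64(0.0), np.float64(4.7)), (0.099, np.float64(9.0), np.float64(0.2), np.float64(4.7)), (0.098, np.float64(9.4), np.float64(-0.2), np.float64(5.2)), (0.097, np.float64(9.7), np.float64(-0.3), np.float64(4.9)), (0.096, np.float64(9.3), np.float64(-0.2), np.float64(5.1)), (0.095, np.float64(9.8), np.float64(-0.0), np.float64(4.6)), (0.094, np.float64(9.8), np.float64(0.0), np.float64(4.9)), (0.093, np.float64(9.6), np.float64(0.2), np.float64(4.8)), (0.092, np.float64(9.5), np.float64(-0.3), np.float64(4.6))] 0.10899999999999999 18.125
[ 0.     -0.008  -0.0002 -0.0003  0.1364]
```

```bash
python3 - <<'E'
from h import *
f9=F(6); y=.092; print(f9)
while y>.084:
    y-=.0005; env.move_straight(cr(0,y,.065),feed=.02)
    f=F(4)-f9; print(round(y,4),round(f[1],1))
    if f[1]>7: break
env.move_straight(cr(0,y+.03,.065),feed=.15)
env.move_straight(cr(0,y+.03,.27),feed=.3)
W=snap("a2","top",(250,100,490,340),2.4)
print(roller(),readout.get_state()["t"])
E
```

```text
[0.28900438 9.48520495 4.82209844]
0.0915 0.8
0.091 0.5
0.0905 0.7
0.09 1.4
0.0895 1.1
0.089 0.6
0.0885 1.3
0.088 3.6
0.0875 4.7
0.087 6.8
0.0865 8.3
[ 1.000e-04 -8.000e-04 -2.000e-04 -1.400e-03  1.529e-01] 22.625
```

View pics/a2.png

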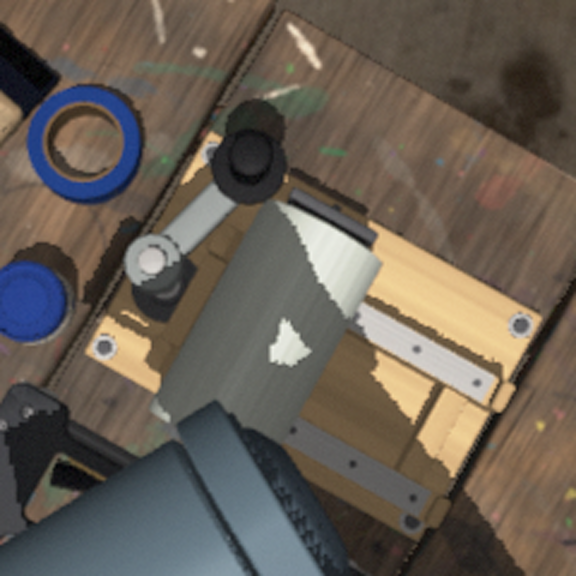

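The roller is home: the force rose about 8 N over sliding at the stop, and in the picture its end touches the buffer near crop (330,235). Next I'll grip the post and swing the arm.

```bash
cat >> h.py <<'E'
PIL=O+.078*EX
def post(th,z,r=.078):
    w=YAW+np.pi+th; return [*(PIL+r*np.array([np.cos(w),np.sin(w)])),z], dq(YAW+th-np.pi/2)
E
python3 - <<'E'
from h import *
jaws.open_gripper()
P,q=post(1.30,.29); print(P)
env.reach(P,q)
env.move_straight(post(1.30,.215)[0],feed=.12); f0=F()
jaws.grab(8); print("grab",F()-f0,readout.get_state()["width"])
for th in np.linspace(1.3,0,11)[1:]:
    P,q=post(th,.215); env.move_straight(P,q,feed=.08)
print(F()-f0,readout.get_state()["t"])
jaws.open_gripper(); f1=F(); print(f1-f0)
env.move_straight(post(0,.30)[0],feed=.2)
jaws.grab(20)
env.reach(cr(-.16,0,.30),dq(YAW-np.pi/2))
W=snap("a3","top",(250,100,490,340),2.4); np.save("pics/W3.npy",W)
S=W[(W[...,2]>.235)&(W[...,2]<.26)]
c=np.array([tocr(s) for s in S]); c=c[np.hypot(c[:,0],c[:,1])<.05]; print("post top",len(c),c.mean(0),np.percentile(c,[1,99],0)); print(readout.get_state()["t"])
E
```

```text
[np.float64(0.5819436029393601), np.float64(0.31288977932059514), 0.29]
grab [ 0.06575262  0.18197978 -0.49502769] 0.2552062237479543
[-1.58391991e+00  9.85709968e-02  3.84300639e-04] 29.725
[ 0.20496313  0.27837038 -0.6642619 ]
post top 262 [ 0.00038475 -0.00114018  0.24936005] [[-0.01078553 -0.01217164  0.24024672]
 [ 0.01112438  0.00953893  0.25265178]]
33.6583
```

View pics/a3.png

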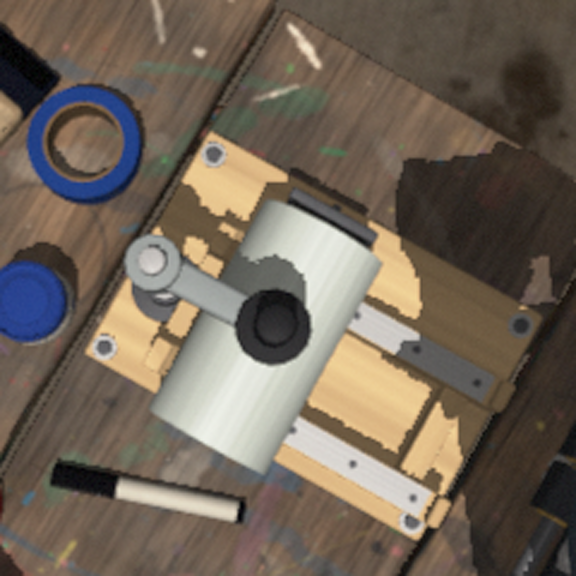

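The arm is square over the roller, with the post centred at crop (273,322) and the pillar at (152,260). A side view will give me the gap under the pad, so I can move quickly at first and slowly near contact.

```bash
python3 - <<'E'
from h import *
W=snap("s1","side",(270,120,470,320),3); np.save("pics/Ws.npy",W)
c=viewer.camera_params("side"); f=240/np.tan(np.radians(c["fovy"])/2)
for z in (.1246,.1346,.1446,.1546,.2104,.2494):
    X=c["R"]@np.array(cr(0,0,z))+c["t"]; u,v=X[0]/X[2]*f+c["cx"],X[1]/X[2]*f+c["cy"]; print(z,round((u-270)*3),round((v-120)*3))
E
```

```text
0.1246 236 343
0.1346 237 326
0.1446 238 310
0.1546 238 294
0.2104 243 198
0.2494 247 128
```

View pics/s1.png

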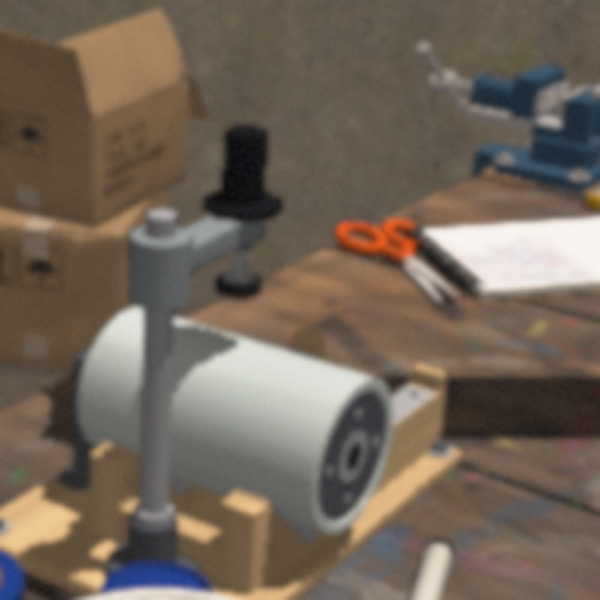

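The pad's lower face is near crop (239,291), so z≈0.155, about 30 mm above the roller top. I'll push 24 mm quickly, then feel for contact in small steps.

```bash
python3 - <<'E'
from h import *
q=dq(YAW-np.pi/2)
env.reach(cr(0,-.001,.275),q); env.move_straight(cr(0,-.001,.256),feed=.1); env.sleep(.2)
f0=F(15)[2]
z=.244; env.move_straight(cr(0,-.001,z),feed=.03); print("4?",F(5)[2]-f0)
z=.2255; env.move_straight(cr(0,-.001,z),feed=.03); b=F(5)[2]-f0; print("base",b,readout.get_state()["t"])
log=[]; prev=[b]
while z>.208 and readout.get_state()["t"]<60:
    z-=.0005 if prev[-1]<np.median(prev)+1.5 else .0002
    env.move_straight(cr(0,-.001,z),feed=.02); f=F(5)[2]-f0; log.append((round(z,4),round(f,1)))
    prev.append(f)
    if f>8: break
print(log,readout.get_state()["t"])
E
```

```text
4? 0.4583385316101122
base 0.10702086786867293 36.4667
[(0.225, np.float64(-0.0)), (0.2245, np.float64(0.5)), (0.224, np.float64(3.8)), (0.2238, np.float64(3.9)), (0.2236, np.float64(4.0)), (0.2234, np.float64(3.1)), (0.2229, np.float64(2.9)), (0.2224, np.float64(3.1)), (0.2219, np.float64(2.9)), (0.2214, np.float64(3.0)), (0.2209, np.float64(3.5)), (0.2204, np.float64(2.9)), (0.2199, np.float64(3.5)), (0.2194, np.float64(2.6)), (0.2189, np.float64(3.2)), (0.2184, np.float64(3.3)), (0.2179, np.float64(4.4)), (0.2174, np.float64(6.3)), (0.2172, np.float64(7.0)), (0.217, np.float64(7.5)), (0.2168, np.float64(8.2))] 42.5917
```

Contact is felt at command z≈0.218, which is arm≈0.012 and agrees with the picture. The sliding baseline is about 3.1 N, so I'll press until the reading is about 15 N.

```bash
python3 - <<'E'
from h import *
z=.2168; log=[]
F0=F(20)[2]; print(F0,readout.get_state()["position"][2])
off=F0-8.2
while z>.2125 and readout.get_state()["t"]<54:
    z-=.00025; env.move_straight(cr(0,-.001,z),feed=.02); f=F(5)[2]-off; log.append((round(z,5),round(f,1),round(readout.get_state()["position"][2],5)))
    if f>14.6: break
print(log,readout.get_state()["t"])
p,d=viewer.camera("side"); cv2.imwrite("pics/s2.png",cv2.resize(p[120:320,270:470,::-1],None,fx=3,fy=3))
E
```

```text
7.91948199828145 0.21782423001631823
[(0.21655, np.float64(9.1), np.float64(0.21774)), (0.2163, np.float64(10.1), np.float64(0.21769)), (0.21605, np.float64(10.5), np.float64(0.21766)), (0.2158, np.float64(11.4), np.float64(0.21763)), (0.21555, np.float64(12.1), np.float64(0.21752)), (0.2153, np.float64(12.9), np.float64(0.21748)), (0.21505, np.float64(13.7), np.float64(0.21739)), (0.2148, np.float64(14.5), np.float64(0.21739)), (0.21455, np.float64(15.5), np.float64(0.2173))] 45.3833
```

View pics/s2.png

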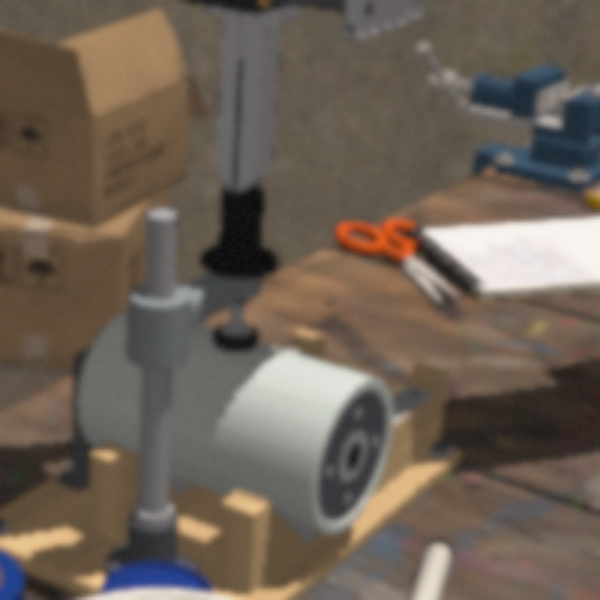

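The pad sits on the roller, and the reading of 15.5 N less 3.1 N sliding friction gives about 12.4 N. The measured 0.5 mm of give agrees with 16 N/mm. I'll release slowly, check and hand in.

```bash
python3 - <<'E'
from h import *
env.move_straight(cr(0,-.001,.222),feed=.02); env.move_straight(cr(0,-.001,.30),feed=.15)
env.reach(cr(-.16,0,.30),dq(YAW-np.pi/2)); env.sleep(.3)
p,d=viewer.camera("top"); W=cloud(d,viewer.camera_params("top")); cv2.imwrite("pics/end.png",p[:,:,::-1])
c=np.c_[(W.reshape(-1,3)[:,:2]-O)@EX,(W.reshape(-1,3)[:,:2]-O)@EY,W.reshape(-1,3)[:,2]]
T=c[(np.hypot(c[:,0],c[:,1])<.03)&(c[:,2]>.205)&(c[:,2]<.26)]; print("post top",len(T),T.mean(0))
S=W.reshape(-1,3)[(abs(c[:,0])<.036)&(c[:,1]>-.078)&(c[:,1]<.13)&(abs(c[:,1])>.03)&(c[:,2]>.093)&(c[:,2]<.135)]
pc,dd,L,dz=fitroller(S,.0796); print("roller",tocr([*pc,dz]),L,"skew",np.cross(np.r_[dd,0],np.r_[EY,0])[2]); print(readout.get_state()["t"])
order.close_job()
E
```

```text
post top 236 [ 0.00036928 -0.00133443  0.2166139 ]
roller [ 0.00012962  0.00076526 -0.00021367] 0.15646540189624536 skew 0.0026442014127925906
47.6583
the job is handed in; nothing more can be done
```

I finished the job and handed it in at about 47.7 s of the 66 s allowed; the close call reports no verdict.

- **Rolling:** A light push with the two open fingers sent the roller off the ledge. It ran ahead of the fingers and settled in the vee at x≈0.1 mm, y≈19 mm, with negligible skew.
- **Sliding home:** I slid it along the vee with the shut fingers, against about 9.5 N of friction. I stopped when the reading rose about 8 N above that at the end stop.
- **Clamping:** I gripped the post and swung the arm from 1.30 rad to 0. Then I pushed down on the post with the shut fingertips until the reading was 15.5 N. Less about 3.1 N of sliding friction, that is about 12.4 N on the pad. The 0.5 mm of travel fits the 16 N/mm rubber.

**Last checks (top camera):**
- The roller was at x≈0.1 mm, y≈0.8 mm, with skew about 0.003 rad.
- The post was centred within about 1.5 mm over the vee, so the arm is square.
- The robot was clear of everything.

**What did not fully agree or could not be checked:**
- The end-on estimate of y changed between fits, from -0.8 mm to +0.8 mm. This is down to parts of the tube being hidden; both values are within the 2 mm limit.
- The first quick pushes on the clamp showed almost no force. The arm seems to have been carried about 1.3 mm ahead of the fingertips, so I took the friction baseline from the slow steps.
- The pad force after release was inferred, not measured.
- I did not measure the bystanders again. The last views showed the tape, pot and marker where they were, apart from what the arm hid.

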